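# Knock the disc-cutter punch home

## Task

Pick up the rawhide mallet and, with its head, knock the brass-capped punch down with a brisk blow or two (a real blow, not a slow push) until the cap sits right down on its steel block. Leave the blue-capped punch standing and the other bench things where they are, and do not touch the steel blocks or punches with the gripper itself. Then stand the mallet on its head, as you found it, near the middle of the round cork mat with the whole head on the cork, and let go.

Things in the scene. Friction and masses are not known exactly. Their poses are not given: they have to be found in the camera images.
- mallet: rawhide mallet standing on its head: barrel head 50 mm in diameter and 70 mm tall, tan with two dark leather bands, axis vertical; flat-sided pale wooden handle 20 mm wide, 24 mm tall, level, along the mallet's -x, its axis 35 mm above the lower face, its end 165 mm from the head's axis. About 0.3 kg. Origin: centre of the head's lower face (the striking face); z up along the head
- mallet_grip (a point): point on the mallet's handle axis, 55 mm from the head's axis (mallet frame -55, 0, 35 mm): a good place to grip, fingers closing across the handle
- brass_die: fixed steel disc-cutter block, 70 x 70 mm, 45 mm tall, carrying the brass-capped punch in its middle; origin under its centre
- brass_cap (a point): centre of the top of the brass cap (cap 30 mm in diameter, 10 mm thick, on an 18 mm steel stem); 75 mm above the bench when fully up, 55 mm when home. It goes down with the punch
- brass_punch (a joint): how far the brass-capped punch has been driven down, m: 0 fully up, 0.020 fully home with the cap seated on the block. A light spring and about 5 to 6 N of friction resist it; it stays where it is driven. A blow at about 0.1 m/s or faster counts as brisk
- blue_die: the same block with the blue-capped punch; origin under its centre
- blue_cap (a point): centre of the top of the blue cap (same sizes)
- blue_punch (a joint): the same for the blue-capped punch, m: 0 fully up; to be left as it is
- cork_mat: round cork mat fixed to the bench, 130 mm in diameter, 5 mm thick; origin under its centre
- cone: white plastic ring-sizing cone, 54 mm wide, 85 mm tall, bystander; origin under its centre
- jar: small green jar, 38 mm wide, 50 mm tall, bystander; origin under its centre
- hammer: steel-headed hammer lying down, 220 mm long, bystander (not the mallet)
- driver: screwdriver lying down, 160 mm long, bystander
- bowl: pink bowl, 90 mm wide, 40 mm tall, bystander; origin under its centre
- doming_block: plain brass cube-shaped doming block, 50 mm, bystander (no punch in it); origin under its centre
- tray: wooden sorting tray, 100 x 160 x 30 mm, bystander; origin under its centre
There are look-alikes about, which are no part of the job. Of the things shaped like the mallet, the tan one is meant. What is shaped like the blue_die but pink is not meant.

How it is judged:
By the outcome, as a careful person would: the job done as asked, in the order asked, and still so for the second after the job is handed in, with the robot touching nothing.
It also fails if it takes over 48 s, if anything falls off the work surface, if the arm or the gripper's body presses on something with over 40 N, if the wrist force passes 120 N, or if a joint passes its speed limit or range.

## Robot

A 6-joint arm with a two-finger parallel gripper is mounted at the origin on the work surface. World frame = base frame: x ahead of the robot, y to its left, z up, the work surface at z = 0. Lengths are in m, angles in rad, forces in N, time in s.
With the tool pointing down it reaches from about 0.275 to 0.975 m from the base axis. Payload 8.4 kg.
Tool frame: the origin (TCP) lies between the finger pads; the fingertips stand 25 mm ahead of it and the grasp point (between the pads) lies 6 mm ahead of it (tcp_to_tips is the distance from the TCP to the fingertips, in m); x points along the fingers, z is the direction in which the jaws open and shut, and the axes are right-handed (so a half turn about x gives the same grasp; the last joint's range is limited). The gripper opens to 92 mm and grips with 3 to 60 N. Pads are 20 mm wide; open, the fingers measure 128 mm over their backs; the gripper's body (75 mm by 189 mm) begins 69 mm behind the grasp point.
Start: joints at [1.244, 0.353, 1.633, -0, 1.155, -0.002], TCP at [0.199, 0.592, 0.24] pointing down, gripper open.
Joint ranges: [-2.63, 2.63], [-0.92, 2.1], [0.06, 2.66], [-1.3, 4.44], [0, 2.69], [-3.02, 3.02]. Speed limits (rad/s): [2.22, 2.22, 2.79, 3.14, 3.14, 3.14].

## Interface

Orientations are given as [roll, pitch, yaw] about the fixed x, y, z axes, in that order (R = Rz(yaw) Ry(pitch) Rx(roll)).
In Python, from rig import * gives the robot as it stands. The module is installed in compiled form; this text tells all that it offers. Calls block until the motion is done:
- move_pose(position, orientation): joint-space move of the TCP to a pose.
- servo_line(position, orientation=None, feed=0.15): straight line of the TCP; orientation=None keeps the orientation; feed is the mean speed in m/s.
- move_j(angles): joint-space move.
- gripper_to(opening): finger opening in m; the grip force is fixed at half the most; returns when the fingers have stopped.
- dwell(seconds).
- solve_ik(position, orientation): joint angles nearest the present ones, or None.
- get_image(name): name is "side" or "top" or "wrist"; returns (picture, depth): 480x640x3 uint8, red, green, blue; 480x640 float32, m along the optical axis (not along the pixel's ray), 0 where there is no reading.
- camera_params(name): a dict with "fx", "fy", "cx", "cy" (pixels), "pose" (4x4, takes a point from camera to world coordinates); the wrist camera has in their place "tool_from_camera" (4x4, takes a point from camera to tool coordinates, whose origin is the TCP and whose axes are the tool frame's). Camera axes: x right, y down, z forward; pixel columns grow to the right and rows downward; lengths in m; the calibration is good to about 2 mm. A picture is of the moment at which its call begins: read the wrist's pose just before it. camera_params takes no time and is no camera call.
A pose or a line that the arm cannot do raises MotionError and nothing moves.
- finish_job(): hands the job in, once; it reports no verdict.
Readings, each from a call of its own:
- read_time_s(): time.
- read_q(): joint angles.
- read_dq(): joint speeds.
- read_joint_torque(): joint torques, N m.
- read_ee_pos(): TCP position.
- read_tcp_rot(): TCP orientation.
- read_force(): force on the tool from outside, world axes, zero at the start.
- read_wrist_torque(): the same for the moment, N m.
- read_width(): finger opening in m.
Only numpy, scipy, OpenCV 4.12 (cv2) and the standard library are available. Lean on these libraries where they do the work, as an engineer would, in place of code of your own. Each camera call takes 0.05 s, during which the arm holds its last target. There are 200 camera calls.

## Working session

There is one attempt and no reset: what is moved stays moved. The work goes in short steps, each a Python script; the robot and the scene stay as the last script left them, time stands still between calls to the robot, and variables do not carry over. Pictures are saved under pics/ and viewed, about 8 in all and at most 12, crops included, and the job is handed in when it is done.

```bash
mkdir -p pics
cat > h.py <<'E'
from rig import *
import numpy as np, cv2
from scipy.spatial.transform import Rotation as R
def world(name,depth,pose=None):
    c=camera_params(name); v,u=np.mgrid[:480,:640]
    P=np.stack([(u-c['cx'])/c['fx']*depth,(v-c['cy'])/c['fy']*depth,depth],-1)
    T=c['pose'] if pose is None else pose
    T=np.array(T); return P@T[:3,:3].T+T[:3,3]
def save(n,im): cv2.imwrite('pics/'+n,im[...,::-1])
E
python3 - <<'E'
from h import *
for n in('top','side'):
    im,d=get_image(n); save(n+'.png',im); np.savez('/tmp/'+n,im=im,d=d,W=world(n,d))
    print(n,np.array(camera_params(n)['pose']).round(3).tolist())
print(read_tcp_rot(),read_time_s(),read_width())
E
```

```text
top [[-0.019, -0.98, 0.197, 0.245], [-1.0, 0.018, -0.01, 0.064], [0.006, -0.198, -0.98, 1.372], [0.0, 0.0, 0.0, 1.0]]
side [[0.904, -0.314, 0.291, 0.145], [-0.428, -0.682, 0.592, -0.7], [0.013, -0.66, -0.751, 1.039], [0.0, 0.0, 0.0, 1.0]]
[ 3.12802429  1.56954462 -1.90917753] 0.1 0.09180441610237472
```

View pics/top.png

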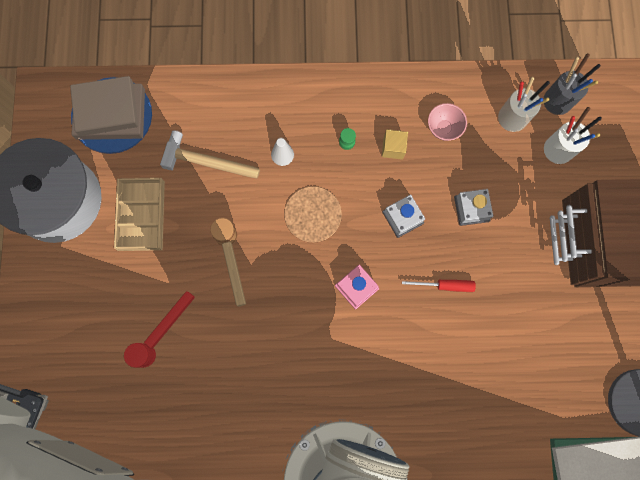

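View pics/side.png

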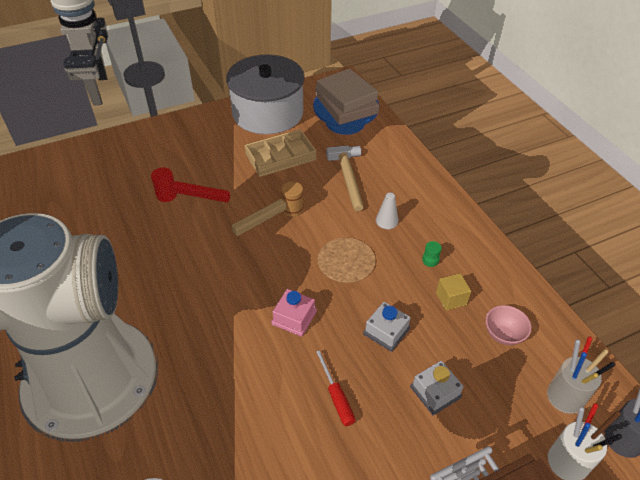

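The top view shows the tan mallet (head 223,230; handle to 240,303), the brass die (475,206), the blue die (404,213), the cork (313,213) and the pink look-alike (358,287). The side view agrees. Next I'll measure these from depth.

Run:
```python
import numpy as np, cv2
for n,B in (('top',dict(mal=(205,212,255,312),brass=(450,180,500,230),blue=(378,188,430,242),mat=(278,180,348,247),cone=(262,130,298,170),pink=(330,260,385,312))),('side',dict(mal=(228,178,308,240),brass=(405,358,470,415),blue=(358,298,415,352)))):
    f=np.load(f'/tmp/{n}.npz'); W=f['W'];im=f['im']
    for k,(a,b,c,d) in B.items():
        w=W[b:d,a:c].reshape(-1,3); w=w[np.isfinite(w).all(1)]
        def band(lo,hi):
            s=w[(w[:,2]>lo)&(w[:,2]<hi)]; 
            return s
        print(n,k)
        for lo,hi in dict(mal=[(.06,.08),(.038,.055)],brass=[(.067,.085),(.038,.05)],blue=[(.067,.085),(.038,.05)],pink=[(.067,.085),(.038,.05)],mat=[(.003,.008)],cone=[(.07,.1)])[k]:
            s=band(lo,hi)
            if len(s)<3: print(lo,len(s));continue
            r=cv2.minAreaRect((s[:,:2]*1000).astype(np.float32))
            print(' ',lo,len(s),'med',np.median(s,0).round(4),'mid',((s.max(0)+s.min(0))/2).round(4),'rect',np.round(r[0],1),np.round(r[1],1),round(r[2],1))
```

```text
top mal
  0.06 432 med [0.5285 0.2485 0.0697] mid [0.5283 0.2491 0.0696] rect [528.7 249.1] [49.3 48.6] 13.9
  0.038 646 med [0.4394 0.2269 0.0462] mid [0.4527 0.2342 0.0465] rect [450.5 235. ] [168.5  42.7] 8.1
top brass
  0.067 149 med [ 0.5798 -0.306   0.0745] mid [ 0.5795 -0.3063  0.075 ] rect [ 579.7 -306.1] [29.1 28.3] 74.3
  0.038 660 med [ 0.5742 -0.2998  0.0447] mid [ 0.5805 -0.3068  0.044 ] rect [ 580.1 -306.4] [66.5 66.1] 7.2
top blue
  0.067 140 med [ 0.5631 -0.1494  0.0722] mid [ 0.5628 -0.1487  0.0721] rect [ 562.6 -149.4] [28.4 28. ] 14.6
  0.038 669 med [ 0.5588 -0.1466  0.0447] mid [ 0.5626 -0.1497  0.044 ] rect [ 562.8 -149.6] [65.  65.4] 28.5
top mat
  0.003 1750 med [0.5731 0.0541 0.0051] mid [0.5776 0.0528 0.0055] rect [577.4  53.5] [157.2 154.1] 88.9
top cone
  0.07 112 med [0.7139 0.1202 0.0819] mid [0.7161 0.1213 0.0799] rect [715.1 120.2] [22.5 25.9] 35.4
top pink
  0.067 158 med [ 0.4069 -0.0395  0.0744] mid [ 0.4061 -0.0397  0.0754] rect [406.  -39.7] [27.8 28.1] 88.0
  0.038 707 med [ 0.4045 -0.0394  0.0449] mid [ 0.407  -0.04    0.0439] rect [406.8 -39.8] [64.1 65.1] 39.9
side mal
  0.06 312 med [0.5293 0.2439 0.0707] mid [0.531  0.2463 0.0681] rect [530.1 245.9] [48.7 50.4] 17.8
  0.038 621 med [0.4456 0.2237 0.0468] mid [0.4603 0.2616 0.0465] rect [444.8 227.6] [122.2 176.8] 59.1
side brass
  0.067 220 med [ 0.5806 -0.3098  0.0755] mid [ 0.5824 -0.3084  0.0736] rect [ 581.5 -308.6] [28.5 28.7] 53.8
  0.038 909 med [ 0.5735 -0.3176  0.0457] mid [ 0.5815 -0.3094  0.044 ] rect [ 581.6 -309.1] [66.3 65.7] 5.3
side blue
  0.067 167 med [ 0.5637 -0.1533  0.0731] mid [ 0.5645 -0.1522  0.0722] rect [ 564.9 -152.7] [29.9 28.6] 71.3
  0.038 724 med [ 0.5569 -0.1598  0.0458] mid [ 0.5656 -0.152   0.044 ] rect [ 565.1 -151.7] [68.6 64.6] 28.2
```

```bash
cat >> h.py <<'E'
HEAD=np.array([.529,.248]); BRASS=np.array([.5805,-.3075]); D=.048
def ori(yaw,s=1):
    z=s*np.array([-np.sin(yaw),np.cos(yaw),0]); x=np.array([0,0,-1.]); 
    import warnings; warnings.simplefilter('ignore')
    return R.from_matrix(np.c_[x,np.cross(z,x),z]).as_euler('xyz')
def tcp(head,yaw,face):   # TCP so that head axis is at head, striking face at height face
    return [head[0]-D*np.cos(yaw),head[1]-D*np.sin(yaw),face+.041]
E
python3 - <<'E'
from h import *
f=np.load('/tmp/top.npz');W=f['W'];im=f['im']
w=W[212:312,205:255].reshape(-1,3); s=w[(w[:,2]>.042)&(w[:,2]<.052)]
dd=np.hypot(*(s[:,:2]-HEAD).T); s=s[(dd>.035)&(dd<.16)]
vx,vy,x0,y0=cv2.fitLine(s[:,:2].astype(np.float32),cv2.DIST_HUBER,0,1e-4,1e-4).ravel()
print('yaw',np.arctan(vy/vx),'perp',(HEAD[0]-x0)*-vy+(HEAD[1]-y0)*vx,'len',dd[dd<.2].max())
w=W[170:255,268:358].reshape(-1,3); s=w[(w[:,2]>.003)&(w[:,2]<.008)]
hsv=cv2.cvtColor(im,cv2.COLOR_RGB2HSV); 
for n in('top','side'):
    f=np.load(f'/tmp/{n}.npz');W=f['W']
    m=(abs(W[...,2]-.0055)<.0025)&(np.hypot(W[...,0]-.575,W[...,1]-.054)<.085)
    m=cv2.morphologyEx(m.astype(np.uint8),cv2.MORPH_OPEN,np.ones((5,5)))
    c=max(cv2.findContours(m,0,2)[0],key=cv2.contourArea)
    p=np.array([W[b,a,:2] for [[a,b]] in c]); print(n,cv2.minEnclosingCircle((p*1000).astype(np.float32)),cv2.fitEllipse((p*1000).astype(np.float32)))
yaw=np.arctan(vy/vx)
for sg in(1,-1):
    for h,y,z in((HEAD,yaw,0),(HEAD,yaw,.15),(BRASS,-.4,.15),(BRASS,-.4,.055),((.575,.054),.1,.005)):
        q=solve_ik(tcp(h,y,z),ori(y,sg)); print(sg,None if q is None else np.round(q,2))
E
```

```text
yaw 0.23394176 perp -0.0009153598923565855 len 0.1643660629238092Traceback (most recent call last):
  File "<stdin>", line 13, in <module>
ValueError: max() iterable argument is empty
```

Run:
```python
from h import *
yaw=.234
for n,b in(('top',(265,165,360,260)),('side',(305,228,388,292))):
    f=np.load(f'/tmp/{n}.npz');W=f['W'];im=f['im']
    x0,y0,x1,y1=b; z=np.median(W[y0:y1,x0:x1,2]); 
    lab=cv2.cvtColor(im,cv2.COLOR_RGB2LAB)[y0:y1,x0:x1].astype(np.float32)
    m=np.full(lab.shape[:2],2,np.uint8); cv2.ellipse(m,((x1-x0)//2,(y1-y0)//2),((x1-x0)//2-4,(y1-y0)//2-4),0,0,360,3,-1);cv2.ellipse(m,((x1-x0)//2,(y1-y0)//2),((x1-x0)//4,(y1-y0)//4),0,0,360,1,-1)
    m[:3]=0;m[-3:]=0;m[:,:3]=0;m[:,-3:]=0
    cv2.grabCut(np.ascontiguousarray(im[y0:y1,x0:x1]),m,None,np.zeros((1,65)),np.zeros((1,65)),5,cv2.GC_INIT_WITH_MASK)
    g=cv2.morphologyEx(((m==1)|(m==3)).astype(np.uint8),cv2.MORPH_OPEN,np.ones((5,5)))
    c=max(cv2.findContours(g,0,2)[0],key=cv2.contourArea)
    p=np.array([W[y0+v,x0+u,:2] for [[u,v]] in c])*1000
    print(n,'z',z,np.round(cv2.minAreaRect(p.astype(np.float32)),1) if 0 else cv2.fitEllipse(p.astype(np.float32)))
for sg in(1,-1):
    for h,y,z in((HEAD,yaw,0),(HEAD,yaw,.15),(BRASS,-.4,.15),(BRASS,-.4,.055),((.575,.054),.1,.005)):
        q=solve_ik(tcp(h,y,z),ori(y,sg)); print(sg,None if q is None else np.round(q,2))
```

```text
top z 0.0009234323335327588 ((576.44921875, 54.42534255981445), (125.86640930175781, 132.05935668945312), 126.79991912841797)
side z 0.002799144549434418 ((575.8912963867188, 51.920196533203125), (125.44075012207031, 127.50577545166016), 21.82543182373047)
1 [ 0.45  0.49  1.96 -0.    0.69 -1.35]
1 [ 0.45  0.27  1.87 -0.    1.   -1.35]
1 [-0.5   0.38  1.71  0.    1.05 -1.67]
1 [-0.5   0.49  1.78  0.    0.87 -1.67]
1 [ 0.09  0.48  1.98 -0.    0.69 -1.58]
-1 [ 0.45  0.49  1.96 -0.    0.69  1.79]
-1 [ 0.45  0.27  1.87 -0.    1.    1.79]
-1 [-0.5   0.38  1.71  0.    1.05  1.47]
-1 [-0.5   0.49  1.78  0.    0.87  1.47]
-1 [ 0.09  0.48  1.98 -0.    0.69  1.56]
```

Run:
```python
from h import *
y=.234
move_pose(tcp(HEAD,y,.12),ori(y)); gripper_to(.06)
servo_line(tcp(HEAD,y,0),feed=.15); gripper_to(0); print(read_width(),read_force())
p=read_ee_pos(); servo_line([p[0],p[1],.041+.13],feed=.2); print(read_width(),read_force(),read_ee_pos())
move_pose(tcp(BRASS,-.4,.15),ori(-.4))
for n in('top','side'):
    im,d=get_image(n);W=world(n,d); np.savez(f'/tmp/{n}2',im=im,W=W); 
    if n=='side': save('side2.png',im)
c=camera_params('wrist');T=np.eye(4);T[:3,:3]=R.from_euler('xyz',read_tcp_rot()).as_matrix();T[:3,3]=read_ee_pos();T=T@np.array(c['tool_from_camera'])
im,d=get_image('wrist');np.savez('/tmp/wr2',im=im,W=world('wrist',d,T)); save('wr2.png',im)
print(read_time_s(),read_width(),read_force(),read_ee_pos())
```

```text
0.019634076612854556 [-0.45141681  0.0303733   3.69122903]
0.019955538072370407 [-0.29630721  0.95063096 -3.36564975] [0.48153473 0.23646347 0.1699036 ]
6.9167 0.019912592081558947 [-0.4648093   0.426588   -2.10126666] [ 0.53667824 -0.28787728  0.19100717]
```

View pics/side2.png

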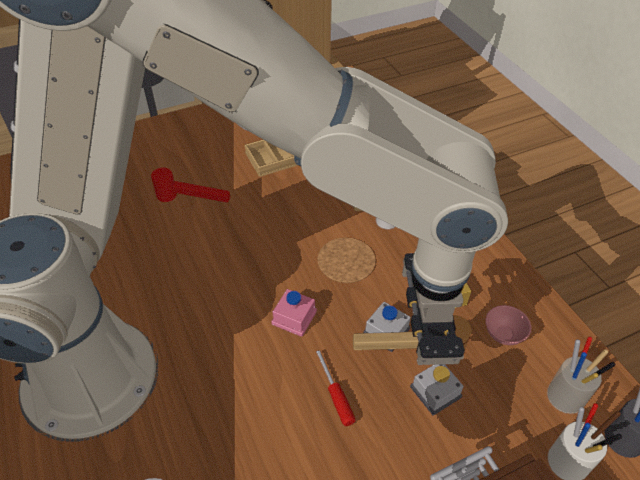

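View pics/wr2.png

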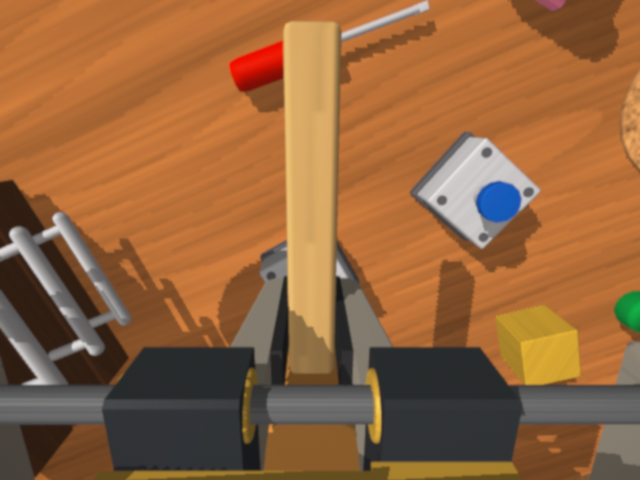

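The mallet is gripped and level-looking above the brass die (side view: handle 385,341, die 437,387; wrist view: handle 312,25–370). I'll check the handle tilt from depth and strike.

```bash
cat >> h.py <<'E'
def wrist():
    c=camera_params('wrist');T=np.eye(4);T[:3,:3]=R.from_euler('xyz',read_tcp_rot()).as_matrix();T[:3,3]=read_ee_pos();T=T@np.array(c['tool_from_camera'])
    im,d=get_image('wrist'); return im,world('wrist',d,T)
def tilt(W,yaw):  # handle-top line: distance behind TCP vs height relative to TCP
    p=np.array(read_ee_pos()); r=W[30:270,295:330].reshape(-1,3)-p
    u=-(r[:,0]*np.cos(yaw)+r[:,1]*np.sin(yaw)); k=(u>.03)&(u<.105)&(abs(r[:,2])<.07)
    a,b=np.polyfit(u[k],r[k,2],1); return 'slope %.3f z-at-grip %.4f n=%d umax %.3f'%(a,b,k.sum(),u[(u<.14)&(abs(r[:,2])<.07)].max())
E
python3 - <<'E'
from h import *
W=np.load('/tmp/wr2.npz')['W']; print(tilt(W,-.4))
y=-.4; off=BRASS+.005*np.array([np.cos(y),np.sin(y)])
servo_line(tcp(off,y,.14),ori(y)); 
t=read_time_s(); servo_line(tcp(off,y,.053),feed=.4); print('dt',read_time_s()-t,read_ee_pos(),read_force(),read_width())
dwell(.1); print(read_ee_pos(),read_force(),read_wrist_torque())
servo_line(tcp(off,y,.15),feed=.3); dwell(.2)
im,W=wrist(); print(tilt(W,y)); 
im,d=get_image('side'); save('side3.png',cv2.resize(im[300:450,330:530],(800,600))); W=world('side',d)[360:420,400:470].reshape(-1,3)
s=W[(W[:,2]>.05)&(W[:,2]<.085)]; print(len(s),np.median(s,0) if len(s) else 0,read_time_s(),read_width())
E
```

```text
slope 0.002 z-at-grip 0.0054 n=7287 umax 0.111
dt 0.36660000000000004 [ 0.54003375 -0.29026003  0.09348547] [-0.39320735 -0.11903067 -1.883823  ] 0.019627448261386203
[ 0.54195736 -0.2912863   0.09599932] [ 0.21776822 -0.55758101 -2.25408242] [0.02164177 0.10946849 0.00934986]
slope -0.194 z-at-grip 0.0085 n=6869 umax 0.114
224 [ 0.58153347 -0.3097805   0.05558453] 8.4083 0.019704766400439336
```

View pics/side3.png

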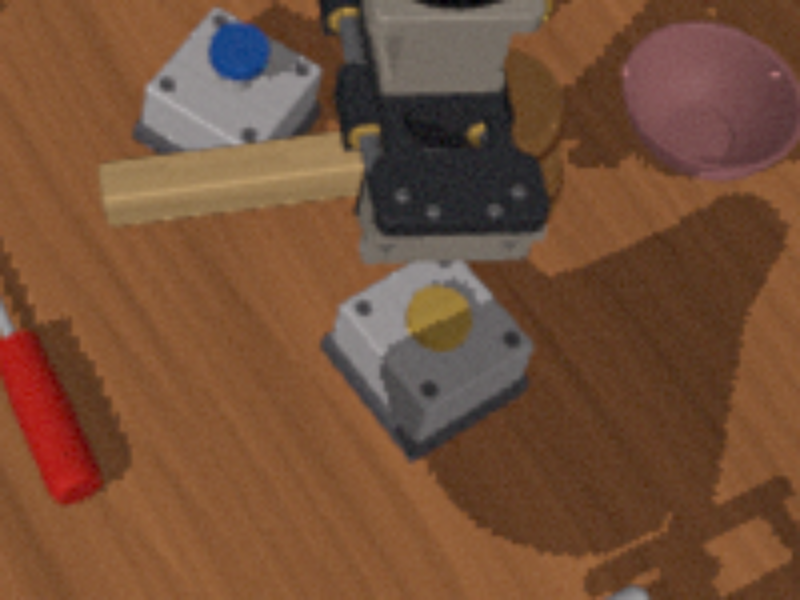

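The crop shows the brass cap (440,318) seated low on its block, with blue still up. The handle slipped about 11° in the grip. I'll measure cap height above the block more carefully.

Run:
```python
from h import *
def st(W,c,name):
    w=W.reshape(-1,3); r=np.hypot(w[:,0]-c[0],w[:,1]-c[1])
    cap=w[(r<.010)&(w[:,2]>.03)&(w[:,2]<.09),2]; blk=w[(r>.021)&(r<.028)&(w[:,2]>.03)&(w[:,2]<.06),2]
    print(name,'cap-block',(np.median(cap)-np.median(blk)).round(4),np.median(cap).round(4),np.median(blk).round(4),len(cap),len(blk))
W0=np.load('/tmp/side.npz')['W']
W1=np.mean([world('side',get_image('side')[1]) for _ in range(6)],0)
for W,n in((W0,'before'),(W1,'after')):
    st(W,(.5815,-.309),n+' brass'); st(W,(.565,-.152),n+' blue')
```

```text
before brass cap-block 0.0288 0.075 0.0462 127 223
before blue cap-block 0.0256 0.072 0.0463 100 182
after brass cap-block 0.0101 0.0562 0.0461 86 277
after blue cap-block 0.0266 0.0727 0.0461 100 176
```

```bash
sed -i 's/W\[30:270,295:330\]/W[0:270,295:330]/' h.py
cat >> h.py <<'E'
MAT=np.array([.576,.053])
def orip(yaw,p): 
    return (R.from_rotvec(p*np.array([-np.sin(yaw),np.cos(yaw),0]))*R.from_euler('xyz',ori(yaw))).as_euler('xyz')
E
python3 - <<'E'
from h import *
def st(W,c,name):
    w=W.reshape(-1,3); r=np.hypot(w[:,0]-c[0],w[:,1]-c[1])
    cap=w[(r<.010)&(w[:,2]>.03)&(w[:,2]<.09),2]; blk=w[(r>.021)&(r<.028)&(w[:,2]>.03)&(w[:,2]<.06),2]
    print(name,'cap-block',(np.median(cap)-np.median(blk)).round(4),len(cap),len(blk))
y=.1
move_pose(tcp(MAT,y,.13),orip(y,.194)); dwell(.2)
im,W=wrist(); save('wr4.png',im); print(tilt(W,y),read_ee_pos(),read_time_s())
W0=np.load('/tmp/top.npz')['W']; W1=np.mean([world('top',get_image('top')[1]) for _ in range(6)],0)
for W,n in((W0,'before'),(W1,'after')):
    st(W,(.5797,-.3063),n+' brass'); st(W,(.5627,-.1495),n+' blue'); st(W,(.4064,-.0398),n+' pink')
im,d=get_image('side'); save('side4.png',im)
E
```

```text
slope 0.000 z-at-grip 0.0086 n=6750 umax 0.115 [0.52843127 0.04731421 0.17106317] 10.2417
before brass cap-block 0.0294 78 186
before blue cap-block 0.0275 65 210
before pink cap-block 0.0293 72 233
after brass cap-block 0.0099 62 210
after blue cap-block 0.0269 70 205
after pink cap-block nan 0 0
```

View pics/side4.png

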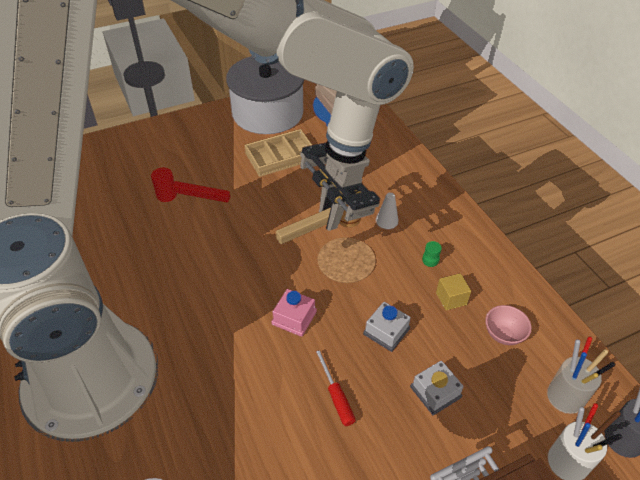

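The cap stands 9.9–10.1 mm above the block in both cameras (10 = seated), and blue is unchanged. The side view shows the mallet level over the cork (346,260), so I'll set it down.

Run:
```python
from h import *
y=.1; p=np.array(read_ee_pos()); f0=np.array(read_force()); 
servo_line([p[0],p[1],.052],feed=.12)
for z in np.arange(.049,.0375,-.001):
    servo_line([p[0],p[1],z],feed=.03); f=np.array(read_force())-f0
    if f[2]>1.5: break
print('contact',z,f,read_ee_pos())
dwell(.2); gripper_to(.05); dwell(.3)
q=read_ee_pos(); servo_line([q[0],q[1],.2],feed=.15)
move_pose([.40,.20,.3],ori(.4)); dwell(.3)
for n in('top','side'):
    im,d=get_image(n);W=world(n,d); save(n+'5.png',im); w=W.reshape(-1,3)
    r=np.hypot(*(w[:,:2]-MAT).T); s=w[(r<.06)&(w[:,2]>.067)&(w[:,2]<.085)]
    if len(s): print(n,len(s),np.round(s.mean(0),4),cv2.minAreaRect((s[:,:2]*1000).astype(np.float32)))
print(read_time_s())
```

```text
contact 0.041999999999999996 [-2.7861213  -0.45979944  8.99992605] [0.52815687 0.04813412 0.04268319]
top 416 [0.5732 0.0545 0.0743] ((573.77880859375, 54.83229446411133), (47.404632568359375, 48.696651458740234), 88.69358825683594)
side 363 [0.5745 0.0497 0.0753] ((575.5421142578125, 52.0450325012207), (51.98039245605469, 47.50629425048828), 63.73331832885742)
17.3333
```

View pics/side5.png

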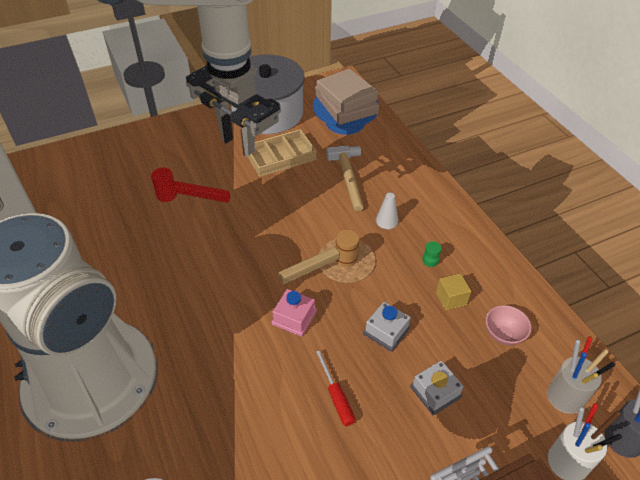

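View pics/top5.png

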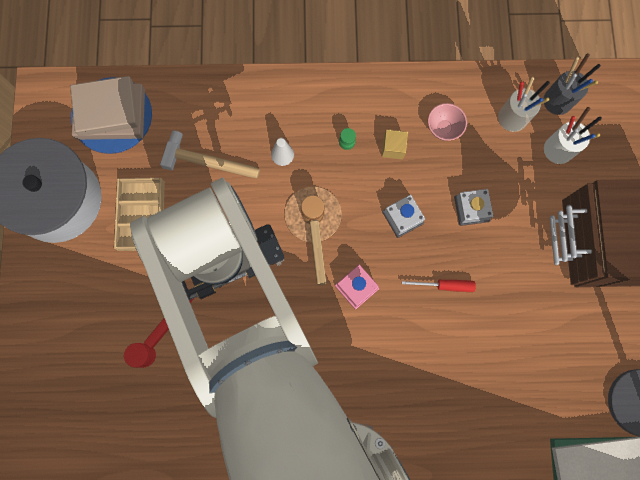

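Both views show the mallet standing on the cork, with its head at (313,207) in the top view and its top at z≈0.075. The other things have not moved and the robot is clear, so I'm handing in.

```bash
python3 -c "
from rig import *
print(finish_job(),read_time_s())"
```

```text
the job is handed in; nothing more can be done
the job is handed in; nothing more can be done
```

The job is done and handed in at about 17 s of the 48 s allowed. I gripped the tan mallet, drove the brass punch home with one blow (0.4 m/s commanded), and stood the mallet back on its head on the cork.

- **Brass punch:** after the blow the cap stands 9.9–10.1 mm above its block in both cameras, and 10 mm means seated.
- **Blue punch:** its cap read 25.6–27.5 mm above its block before and 26.6–26.9 mm after, so it is unchanged within noise. It read about 3 mm short of fully up from the start.
- **Mallet placement:** the head is within about 3 mm of the mat's centre. Its top is at about 75 mm (70 mm head on 5 mm of cork), and the gripper is open and clear.
- **Other things:** in the last pictures nothing else on the bench has moved.

**Did not go as planned:** the handle slipped about 11° in the grip during the blow. I tilted the gripper to level the mallet before setting it down. Setting it down gave about 9 N.

**Not checked:** I did not record the peak wrist force during the blow; force was read only at the end of the stroke and was about 2 N.

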